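# Build a staggered block riser on the carrier and send it to the measuring station

## Task

Draw the carrier back to the blue-tagged loading station until it clicks into its detent, and there lay the four grey blocks flat and end to end along the yellow strip, then lay every green block there is on top, in line with the strip and each centred over a joint between two grey blocks. Then push the loaded carrier by its handle into the detent of the orange-tagged measuring station, so that the blocks arrive there still properly laid. Leave the control box, the cup and the green cylinder where they are.

Things in the scene. Friction and masses are not known exactly. Their poses are not given: they have to be found in the camera images.
- grey1: Bare grey block, one of four. Square-section steel block with plain drilled holes, 52 x 28 x 28 mm, 0.3 kg; origin at its centre, own x along its 52 mm length. All four long faces are alike. Starts lying on the table between the robot and the rail.
- grey2: Bare grey block, one of four. Square-section steel block with plain drilled holes, 52 x 28 x 28 mm, 0.3 kg; origin at its centre, own x along its 52 mm length. All four long faces are alike. Starts lying on the table between the robot and the rail.
- grey3: Bare grey block, one of four. Square-section steel block with plain drilled holes, 52 x 28 x 28 mm, 0.3 kg; origin at its centre, own x along its 52 mm length. All four long faces are alike. Starts lying on the table between the robot and the rail.
- grey4: Bare grey block, one of four. Square-section steel block with plain drilled holes, 52 x 28 x 28 mm, 0.3 kg; origin at its centre, own x along its 52 mm length. All four long faces are alike. Starts lying on the table between the robot and the rail.
- green1: Green-painted block, one of two or three (absent ones read None from the start). Square-section steel block with plain drilled holes, 52 x 28 x 28 mm, 0.3 kg; origin at its centre, own x along its 52 mm length. All four long faces are alike. Starts lying on the table between the robot and the rail.
- green2: Green-painted block, one of two or three (absent ones read None from the start). Square-section steel block with plain drilled holes, 52 x 28 x 28 mm, 0.3 kg; origin at its centre, own x along its 52 mm length. All four long faces are alike. Starts lying on the table between the robot and the rail.
- green3: Green-painted block, one of two or three (absent ones read None from the start). Square-section steel block with plain drilled holes, 52 x 28 x 28 mm, 0.3 kg; origin at its centre, own x along its 52 mm length. All four long faces are alike. Starts lying on the table between the robot and the rail.
- carrier (a joint): Travel of the carrier along its rail, m: 0 = sitting in the loading station's detent (blue tag beside the rail, at the robot's right), 0.200 = sitting in the measuring station's detent (orange tag, robot's left). It can overrun 12 mm past each. It starts part-way between. Each detent is a sprung ball that catches over the last 6 mm either side of the station; pushing into or out of it takes about 10 N, elsewhere the carrier slides with about 2 N and stays where it is left.
- strip (a point): Centre of the yellow strip, on the carrier's flat top face (36 mm above the table), moving with it. The strip is 218 x 34 mm, its length along this frame's y, which is also the rail's direction, towards the measuring station; z is up. The carrier's plate is aluminium, 120 mm wide (x) and runs from 185 mm to the -y side to 125 mm to the +y side of this point. The rail bed beneath is 110 mm wide, 600 mm long; the rail stands at a different place and angle in each start.
- grip (a point): Grip point of the carrier's handle: a black upright square post, 20 x 20 mm, at the -y end of the carrier, 155 mm from the strip's centre, its top 15 mm above this point (108 mm above the table; the post's black part is 60 mm tall). Its axes are those of the strip.
- weight: Bystander: green steel cylinder, 60 mm diameter, 63 mm tall, right of the rail; origin under its centre.
- pendant: Bystander: white joystick control box, 110 x 150 x 40 mm with two 100 mm high sticks, left of the rail; origin under its centre.
- cup: Bystander: paper-white cup, 72 mm wide, 85 mm tall, left of the blocks; origin under its centre.
Mind the look-alikes: they are no part of the job. Leave any pink or red look-alike of the green1 alone.

How it is judged (in metres and radians):
On the way, in this order (a step that is already met when the one before it is completed fails the run):
1. the carrier sits in the loading detent (value of joint carrier between -0.004 and 0.004 m), for 0.3 s.
2. at the loading station, the four grey blocks lie end to end along the strip, let go (all of step 1 and x of grey1 in the frame of strip between -0.008 and 0.008 m and z of grey1 in the frame of strip between 0.01 and 0.018 m and angle between the x axis of each of grey1, grey2, grey3, grey4 and the y axis of strip, either way round below 0.12 rad and (y of grey1 in the frame of strip between -0.091 and -0.071 m or y of grey1 in the frame of strip between -0.037 and -0.017 m or y of grey1 in the frame of strip between 0.017 and 0.037 m or y of grey1 in the frame of strip between 0.071 and 0.091 m) and x of grey2 in the frame of strip between -0.008 and 0.008 m and z of grey2 in the frame of strip between 0.01 and 0.018 m and (y of grey2 in the frame of strip between -0.091 and -0.071 m or y of grey2 in the frame of strip between -0.037 and -0.017 m or y of grey2 in the frame of strip between 0.017 and 0.037 m or y of grey2 in the frame of strip between 0.071 and 0.091 m) and x of grey3 in the frame of strip between -0.008 and 0.008 m and z of grey3 in the frame of strip between 0.01 and 0.018 m and (y of grey3 in the frame of strip between -0.091 and -0.071 m or y of grey3 in the frame of strip between -0.037 and -0.017 m or y of grey3 in the frame of strip between 0.017 and 0.037 m or y of grey3 in the frame of strip between 0.071 and 0.091 m) and x of grey4 in the frame of strip between -0.008 and 0.008 m and z of grey4 in the frame of strip between 0.01 and 0.018 m and (y of grey4 in the frame of strip between -0.091 and -0.071 m or y of grey4 in the frame of strip between -0.037 and -0.017 m or y of grey4 in the frame of strip between 0.017 and 0.037 m or y of grey4 in the frame of strip between 0.071 and 0.091 m) and contact force between the fingers and grey1 below 0.1 N and contact force between the fingers and grey2 below 0.1 N and contact force between the fingers and grey3 below 0.1 N and contact force between the fingers and grey4 below 0.1 N), for 0.2 s.
3. at the loading station, every green block lies over a joint of the grey course, let go (all of step 1 and x of grey1 in the frame of strip between -0.008 and 0.008 m and z of grey1 in the frame of strip between 0.01 and 0.018 m and angle between the x axis of each of grey1, grey2, grey3, grey4, green1, green2, green3 and the y axis of strip, either way round below 0.12 rad and (y of grey1 in the frame of strip between -0.091 and -0.071 m or y of grey1 in the frame of strip between -0.037 and -0.017 m or y of grey1 in the frame of strip between 0.017 and 0.037 m or y of grey1 in the frame of strip between 0.071 and 0.091 m) and x of grey2 in the frame of strip between -0.008 and 0.008 m and z of grey2 in the frame of strip between 0.01 and 0.018 m and (y of grey2 in the frame of strip between -0.091 and -0.071 m or y of grey2 in the frame of strip between -0.037 and -0.017 m or y of grey2 in the frame of strip between 0.017 and 0.037 m or y of grey2 in the frame of strip between 0.071 and 0.091 m) and x of grey3 in the frame of strip between -0.008 and 0.008 m and z of grey3 in the frame of strip between 0.01 and 0.018 m and (y of grey3 in the frame of strip between -0.091 and -0.071 m or y of grey3 in the frame of strip between -0.037 and -0.017 m or y of grey3 in the frame of strip between 0.017 and 0.037 m or y of grey3 in the frame of strip between 0.071 and 0.091 m) and x of grey4 in the frame of strip between -0.008 and 0.008 m and z of grey4 in the frame of strip between 0.01 and 0.018 m and (y of grey4 in the frame of strip between -0.091 and -0.071 m or y of grey4 in the frame of strip between -0.037 and -0.017 m or y of grey4 in the frame of strip between 0.017 and 0.037 m or y of grey4 in the frame of strip between 0.071 and 0.091 m) and x of green1 in the frame of strip between -0.008 and 0.008 m and z of green1 in the frame of strip between 0.038 and 0.046 m and (y of green1 in the frame of strip between -0.065 and -0.043 m or y of green1 in the frame of strip between -0.011 and 0.011 m or y of green1 in the frame of strip between 0.043 and 0.065 m) and x of green2 in the frame of strip between -0.008 and 0.008 m and z of green2 in the frame of strip between 0.038 and 0.046 m and (y of green2 in the frame of strip between -0.065 and -0.043 m or y of green2 in the frame of strip between -0.011 and 0.011 m or y of green2 in the frame of strip between 0.043 and 0.065 m) and x of green3 in the frame of strip between -0.008 and 0.008 m and z of green3 in the frame of strip between 0.038 and 0.046 m and (y of green3 in the frame of strip between -0.065 and -0.043 m or y of green3 in the frame of strip between -0.011 and 0.011 m or y of green3 in the frame of strip between 0.043 and 0.065 m) and horizontal distance between each of green1, green2, green3 and grey1 above 0.014 m and horizontal distance between each of green1, green2, green3 and grey2 above 0.014 m and horizontal distance between each of green1, green2, green3 and grey3 above 0.014 m and horizontal distance between each of green1, green2, green3 and grey4 above 0.014 m and contact force between the fingers and green1 below 0.1 N and contact force between the fingers and green2 below 0.1 N and contact force between the fingers and green3 below 0.1 N), for 0.2 s.
At the end, for the whole second after the job is handed in: Carrier in the measuring detent (4 mm). Grey blocks on it at 27 and 81 mm either side of the strip's centre (10 mm along, 8 mm across); green blocks on them over the joints at -54, 0 or 54 mm (11 along, 8 across; 14 mm or more off any grey centre); in line (0.12 rad), height within 4 mm, at rest (value of joint carrier between 0.196 and 0.204 m and x of grey1 in the frame of strip between -0.008 and 0.008 m and z of grey1 in the frame of strip between 0.01 and 0.018 m and angle between the x axis of each of grey1, grey2, grey3, grey4, green1, green2, green3 and the y axis of strip, either way round below 0.12 rad and (y of grey1 in the frame of strip between -0.091 and -0.071 m or y of grey1 in the frame of strip between -0.037 and -0.017 m or y of grey1 in the frame of strip between 0.017 and 0.037 m or y of grey1 in the frame of strip between 0.071 and 0.091 m) and x of grey2 in the frame of strip between -0.008 and 0.008 m and z of grey2 in the frame of strip between 0.01 and 0.018 m and (y of grey2 in the frame of strip between -0.091 and -0.071 m or y of grey2 in the frame of strip between -0.037 and -0.017 m or y of grey2 in the frame of strip between 0.017 and 0.037 m or y of grey2 in the frame of strip between 0.071 and 0.091 m) and x of grey3 in the frame of strip between -0.008 and 0.008 m and z of grey3 in the frame of strip between 0.01 and 0.018 m and (y of grey3 in the frame of strip between -0.091 and -0.071 m or y of grey3 in the frame of strip between -0.037 and -0.017 m or y of grey3 in the frame of strip between 0.017 and 0.037 m or y of grey3 in the frame of strip between 0.071 and 0.091 m) and x of grey4 in the frame of strip between -0.008 and 0.008 m and z of grey4 in the frame of strip between 0.01 and 0.018 m and (y of grey4 in the frame of strip between -0.091 and -0.071 m or y of grey4 in the frame of strip between -0.037 and -0.017 m or y of grey4 in the frame of strip between 0.017 and 0.037 m or y of grey4 in the frame of strip between 0.071 and 0.091 m) and x of green1 in the frame of strip between -0.008 and 0.008 m and z of green1 in the frame of strip between 0.038 and 0.046 m and (y of green1 in the frame of strip between -0.065 and -0.043 m or y of green1 in the frame of strip between -0.011 and 0.011 m or y of green1 in the frame of strip between 0.043 and 0.065 m) and x of green2 in the frame of strip between -0.008 and 0.008 m and z of green2 in the frame of strip between 0.038 and 0.046 m and (y of green2 in the frame of strip between -0.065 and -0.043 m or y of green2 in the frame of strip between -0.011 and 0.011 m or y of green2 in the frame of strip between 0.043 and 0.065 m) and x of green3 in the frame of strip between -0.008 and 0.008 m and z of green3 in the frame of strip between 0.038 and 0.046 m and (y of green3 in the frame of strip between -0.065 and -0.043 m or y of green3 in the frame of strip between -0.011 and 0.011 m or y of green3 in the frame of strip between 0.043 and 0.065 m) and horizontal distance between each of green1, green2, green3 and grey1 above 0.014 m and horizontal distance between each of green1, green2, green3 and grey2 above 0.014 m and horizontal distance between each of green1, green2, green3 and grey3 above 0.014 m and horizontal distance between each of green1, green2, green3 and grey4 above 0.014 m and linear speed of each of grey1, grey2, grey3, grey4, green1, green2, green3 below 0.02 m/s); the robot touches nothing.
It fails at once if the green cylinder is moved more than 30 mm (distance of weight from where it was at the start of the episode above 0.03 m).
It fails at once if the control box is moved more than 30 mm (distance of pendant from where it was at the start of the episode above 0.03 m).
It fails at once if the cup is moved more than 30 mm (distance of cup from where it was at the start of the episode above 0.03 m).
Of green1, green2, green3 only 2 to 3 are there at a start; the rules pass over those that are not, and their reading is None.
At some moment in a run one of green1, green2, green3 may be knocked a few centimetres aside while the robot is not near it.
Once in a run the grip may slacken for a moment while it holds something.
It also fails if it takes over 208 s, if anything falls off the work surface, if the arm or the gripper's body presses on something with over 40 N, if the wrist force passes 120 N, or if a joint passes its speed limit or range.

## Robot

A 6-joint arm with a two-finger parallel gripper is mounted at the origin on the work surface. World frame = base frame: x ahead of the robot, y to its left, z up, the work surface at z = 0. Lengths are in mm, angles in rad, forces in N, time in s.
With the tool pointing down it reaches from about 350 to 875 mm from the base axis. Payload 4.2 kg.
Tool frame: the origin (TCP) lies midway between the tips of the shut fingers; the grasp point (between the pads) lies 19 mm behind it; z points along the fingers, y is the line along which they close (so a half turn about z gives the same grasp; the last joint's range is limited). The gripper opens to 85 mm and grips with 20 to 120 N. Pads are 22 mm wide; open, the fingers measure 114 mm over their backs; the gripper's body (76 mm by 85 mm) begins 54 mm behind the grasp point. The pads swing forward as they close: fully open they stand 13 mm farther back than shut.
Start: joints at [1.458, 0.385, 0.008, 0, -1.194, -0.259], TCP at [227.025, 582.288, 231.312] pointing down, gripper open.
Joint ranges: [-3.14, 3.14], [-1.21, 2.06], [-1.07, 1.41], [-3.16, 2.05], [-2.99, -0.16], [-3.1, 3.1]. Speed limits (rad/s): [2.79, 2.79, 3.14, 3.14, 3.14, 3.14].

## Interface

Orientations are given as a unit quaternion [x, y, z, w].
In Python, from bench import read_state, get_image, job_done gives the robot as it stands.
- The arm moves only by the shell command python3 -m jog 'ROWS'. ROWS is JSON, a list of rows, each a list of 3 entries, a list of its own where there are three numbers: the shift along the world's x, y, z scaled (see below), then the turn, a rotation vector about the world's x, y, z scaled (see below), then the gripper's target within -1 to 1 (shut at 1, half-way at 0, fully open at -1). In form: [[[x, y, z], [wx, wy, wz], claw], ...]. A call has 1 to 20 rows; each row is the pose to reach, as a shift and turn from the pose commanded when the call began; what a row does not reach only later rows make up. The controller multiplies each number of a shift by 10 cm and each number of a turn by 120 degrees. A row lasts 1/10 s, in which the tool goes at most 50 mm and 8.59 degrees, less where a joint would pass 70% of its speed; a pose out of reach is approached as far as the arm can. A call with a number of a shift or a turn outside -1 to 1 is refused whole. A call with a gripper value outside its range is refused whole. The fingers move at their own pace and stop on an object; the grip force is fixed at half the most. Time passes only in rows, so rows that repeat a pose let the fingers close. It gives the time, the measured TCP pose, the force, the opening and the grip force at its end, in the units of the state.
- read_state(): the state, without advancing time (a new reading comes with each control period).
- get_image(name): name is "scene" or "top" or "wrist"; returns a dict with "frame" (420x560x3 uint8, red, green, blue), "range_z" (420x560 float32, mm along the optical axis (not along the pixel's ray), 0 where there is no reading), "fx", "fy", "cx", "cy" (pixels), "distortion" ([k1, k2, p1, p2, k3] as OpenCV has them; the pictures are not rectified), "R" (3x3) and "t" (3): a world point X has camera coordinates R X + t. Camera axes: x right, y down, z forward; pixel columns grow to the right and rows downward; lengths in mm; the calibration is good to about 2 mm. A picture is of the moment at which its call begins.
- job_done(): hands the job in; it is judged then, once.
The state is a dict: "clock": time; "joints": joint angles; "joint_vel": joint speeds; "joint_efforts": joint torques, N m; "position": TCP position; "ee_rot": TCP orientation; "contact_force": force on the tool from outside, world axes, zero at the start; "wrist_torque": the same for the moment, N m; "gripper_width": finger opening in mm; "grasp_force": force on a finger pad.
Only numpy, scipy, OpenCV 4.12 (cv2) and the standard library are available. Lean on these libraries where they do the work, as an engineer would, in place of code of your own. Each camera call takes 0.05 s, during which the arm holds its last target. There are 200 camera calls.

## Working session

There is one attempt and no reset: what is moved stays moved. The work goes in short steps, Python scripts to look and compute and a shell command to move; the robot and the scene stay as the last step left them, time stands still between calls to the robot, and variables do not carry over. Pictures are saved under pics/ and viewed, at most 14 in all, crops included, and the job is handed in when it is done.

```bash
ls; mkdir -p pics; python3 - <<'E'
from bench import *
import cv2,numpy as np
s=read_state();print({k:s[k] for k in('clock','position','ee_rot','gripper_width')})
a=get_image("top");b=get_image("scene")
for n,i in(("top",a),("scene",b)):
    cv2.imwrite(f"pics/{n}0.png",cv2.cvtColor(i["frame"],cv2.COLOR_RGB2BGR))
    print(n,i["fx"],i["cx"],i["cy"],i["distortion"],(-np.array(i["R"]).T@np.array(i["t"])).round(),np.array(i["R"]).round(2).tolist())
E
```

```text
pics
{'clock': 0.0, 'position': array([226.80234093, 581.76421786, 230.2209178 ]), 'ee_rot': array([ 9.82758800e-01, -1.84888958e-01, -1.50278276e-04,  1.09148344e-03]), 'gripper_width': 85.65427908240916}
top 403.1421423164529 277.78781085363494 207.01637348739817 [-0.09763691  0.          0.          0.          0.        ] [ 341.  -16. 1211.] [[0.01, -1.0, -0.03], [-0.99, -0.0, -0.15], [0.15, 0.03, -0.99]]
scene 526.9981130292673 284.007740640544 208.543552297541 [-0.1634311  0.         0.         0.         0.       ] [1174. -845. 1071.] [[0.78, 0.63, -0.0], [0.42, -0.52, -0.74], [-0.47, 0.57, -0.67]]
```

View pics/top0.png

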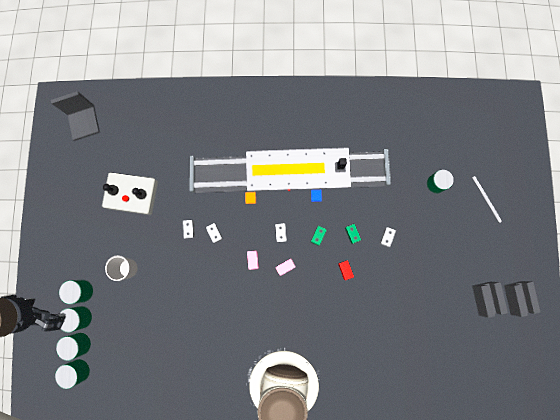

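View pics/scene0.png

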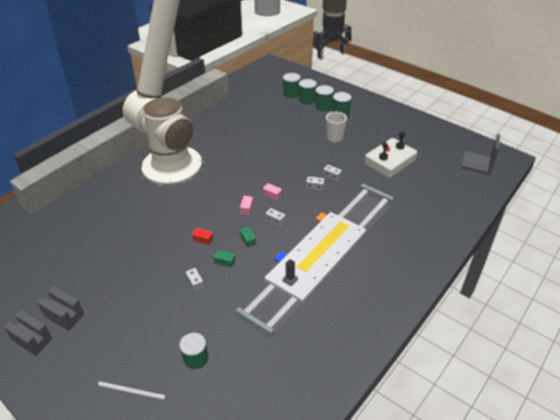

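The top view shows:
- Grey blocks, which look whitish, at about (188,229), (213,233), (281,232) and (388,237).
- Two green blocks at (318,235) and (353,233), and pink and red decoys below them.
- The strip centre at about (288,169), the handle at (342,163), and the blue tag at (316,196) and orange tag at (250,198).

The scene view agrees: two greens, four greys.

```bash
cat > h.py <<'E'
from bench import *
import cv2,numpy as np
def ray(i,px,z):
    K=np.array([[i["fx"],0,i["cx"]],[0,i["fy"],i["cy"]],[0,0,1]])
    n=cv2.undistortPoints(np.array(px,float).reshape(-1,1,2),K,np.array(i["distortion"])).reshape(-1,2)
    R=np.array(i["R"]);c=-R.T@np.array(i["t"]);d=np.c_[n,np.ones(len(n))]@R
    return (c+d*((z-c[2])/d[:,2])[:,None])[:,:2]
def proj(i,X):
    K=np.array([[i["fx"],0,i["cx"]],[0,i["fy"],i["cy"]],[0,0,1]]);R=np.array(i["R"])
    return cv2.projectPoints(np.array(X,float).reshape(-1,1,3),cv2.Rodrigues(R)[0],np.array(i["t"],float),K,np.array(i["distortion"]))[0].reshape(-1,2)
def masks(i):
    H,S,V=cv2.split(cv2.cvtColor(i["frame"],cv2.COLOR_RGB2HSV))
    return dict(grey=(V>165)&(S<50),green=(H>60)&(H<95)&(S>120)&(V>60),yellow=(H>18)&(H<32)&(S>150)&(V>120),
      blue=(H>100)&(H<125)&(S>150)&(V>90),orange=(H>8)&(H<18)&(S>170)&(V>120))
def rects(i,name,z,amin=200,amax=2000,m=None):
    "world-plane minAreaRects: (centre, (long,short), angle of long axis from x)"
    m=masks(i)[name] if m is None else m
    cs,_=cv2.findContours(m.astype(np.uint8),cv2.RETR_EXTERNAL,cv2.CHAIN_APPROX_NONE);out=[]
    for c in cs:
        if len(c)<8: continue
        w=ray(i,c,z).astype(np.float32);(x,y),(a,b),t=cv2.minAreaRect(w)
        if a<b:a,b,t=b,a,t+90
        if amin<a*b<amax: out.append((round(x,1),round(y,1),round(a,1),round(b,1),round((t+90)%180-90,1),c.reshape(-1,2).mean(0).round().tolist()))
    return out
def save(i,n): cv2.imwrite(f"pics/{n}.png",cv2.cvtColor(i["frame"],cv2.COLOR_RGB2BGR))
def st():
    s=read_state();print(round(s['clock'],1),s['position'].round(1),s['ee_rot'].round(3),'F',s['contact_force'].round(1),'w',round(s['gripper_width'],1),'g',round(s['grasp_force'],1))
E
python3 - <<'E'
from h import *
i=get_image("top")
for n,z,a,b in(("grey",28,400,3000),("green",28,400,8000),("yellow",36,2000,12000),("blue",1,100,2000),("orange",1,100,2000)):
    print(n);[print("  ",r) for r in rects(i,n,z,a,b)]
rz=i["range_z"];R=np.array(i["R"])
E
```

```text
grey
   (342.6, -2.0, 50.1, 27.6, -60.0, [285.0, 266.0])
   (362.9, 94.6, 50.4, 26.0, 6.2, [252.0, 259.0])
   (431.5, -304.8, 52.5, 28.7, -21.8, [388.0, 236.0])
   (443.0, 11.4, 53.6, 29.5, 4.9, [280.0, 232.0])
   (440.5, 210.3, 52.4, 30.4, 27.1, [213.0, 232.0])
   (450.8, 288.6, 53.9, 27.3, 2.4, [188.0, 229.0])
   (545.1, -610.7, 158.0, 10.8, 28.5, [487.0, 199.0])
   (621.8, 285.1, 106.5, 6.2, 2.6, [191.0, 173.0])
green
   (434.7, -99.9, 52.8, 28.7, -26.4, [318.0, 235.0])
   (440.0, -200.0, 52.7, 31.4, 21.8, [353.0, 234.0])
   (579.7, -450.8, 63.0, 30.6, 55.6, [435.0, 186.0])
yellow
   (632.8, -9.4, 215.6, 31.7, -87.8, [288.0, 169.0])
blue
   (559.3, -95.2, 37.1, 30.6, 0.2, [316.0, 195.0])
orange
   (544.9, 94.7, 37.4, 16.0, -33.9, [253.0, 200.0])
   (560.9, 114.7, 34.6, 15.4, -44.0, [247.0, 194.0])
```

Every block measures about 52x28, and the strip is at (633,-9) with its axis at 92.2°. The tags put the carrier at about +83 mm. I'll move to the handle, expected at (639,-164).

```bash
J="python3 -m jog"
for k in 1 2 3 4 5 6 7; do python3 -m jog '[[[0.26,-0.47,0],[0,0,0],-1],[[0.515,-0.933,0],[0,0,0],-1],[[0.515,-0.933,0],[0,0,0],-1]]' >/dev/null; done
python3 -m jog '[[[0.515,-0.933,0],[0,0,0.07],-1],[[0.515,-0.933,0],[0,0,0.13],-1],[[0.515,-0.933,0],[0,0,0.196],-1],[[0.515,-0.933,0],[0,0,0.196],-1],[[0.515,-0.933,0],[0,0,0.196],-1]]'
python3 - <<'E'
from h import *
st();i=get_image("wrist");save(i,"w1")
print(rects(i,"yellow",36,500,12000),proj(i,[[638.7,-164.3,108]]))
E
```

```text
clock: 2.75
position: [639.0, -162.5, 230.9]
ee_rot: [1.0, 0.019, -0.0, -0.0]
contact_force: [-0.1, 1.1, 0.7]
gripper_width: 85.4
grasp_force: 0.0
2.8 [ 639.  -162.5  230.9] [ 1.     0.019 -0.    -0.   ] F [-0.1  1.1  0.7] w 85.4 g 0.0
[(633.2, -9.2, 216.4, 32.4, -87.9, [142.0, 188.0])] [[274.4624781  205.59901959]]
```

View pics/w1.png

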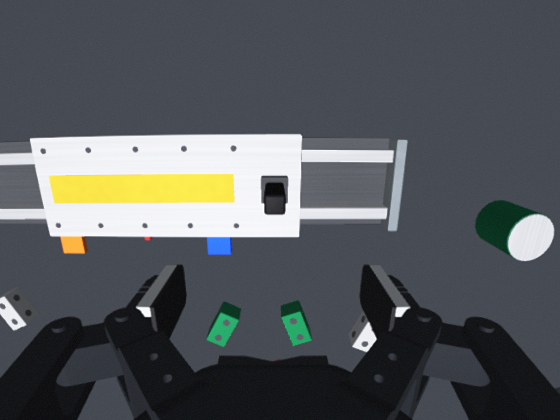

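The wrist view agrees with the estimate: strip (633.2,-9.2), post top at pixel (274,204) against a predicted (274,206). I'll descend and grip the post.

```bash
python3 -m jog '[[[0,-0.018,-0.5],[0,0,0],-1],[[0,-0.018,-1],[0,0,0],-1],[[0,-0.018,-1],[0,0,0],-1]]' >/dev/null
python3 -m jog '[[[0,0,-0.3],[0,0,0],-1],[[0,0,-0.57],[0,0,0],-1],[[0,0,-0.57],[0,0,0],-1],[[0,0,-0.57],[0,0,0],1],[[0,0,-0.57],[0,0,0],1],[[0,0,-0.57],[0,0,0],1],[[0,0,-0.57],[0,0,0],1],[[0,0,-0.57],[0,0,0],1],[[0,0,-0.57],[0,0,0],1],[[0,0,-0.57],[0,0,0],1],[[0,0,-0.57],[0,0,0],1],[[0,0,-0.57],[0,0,0],1]]'
```

```text
clock: 4.3
position: [639.6, -165.9, 75.8]
ee_rot: [1.0, 0.019, 0.001, 0.0]
contact_force: [-1.2, 1.4, 5.1]
gripper_width: 19.2
grasp_force: 59.5
```

```bash
python3 -m jog '[[[0.004,-0.1,0],[0,0,0],1],[[0.008,-0.2,0],[0,0,0],1],[[0.012,-0.3,0],[0,0,0],1],[[0.015,-0.4,0],[0,0,0],1],[[0.019,-0.5,0],[0,0,0],1],[[0.023,-0.6,0],[0,0,0],1],[[0.027,-0.7,0],[0,0,0],1],[[0.029,-0.76,0],[0,0,0],1],[[0.031,-0.8,0],[0,0,0],1],[[0.032,-0.83,0],[0,0,0],1],[[0.032,-0.83,0],[0,0,0],1],[[0.032,-0.83,0],[0,0,0],1]]'
python3 - <<'E'
from h import *
i=get_image("top")
for n,z,a,b in(("yellow",36,2000,12000),("blue",1,100,2000)): print(n,rects(i,n,z,a,b))
i=get_image("wrist");print(rects(i,"yellow",36,2000,12000));print(rects(i,"blue",1,100,3000))
E
```

```text
clock: 5.5
position: [642.8, -248.3, 75.8]
ee_rot: [1.0, 0.019, 0.001, -0.0]
contact_force: [-1.5, 4.4, 6.8]
gripper_width: 18.8
grasp_force: 60.1
yellow []
blue []
[(637.8, -129.1, 146.3, 33.1, -87.7, [101.0, 239.0])]
[(543.6, -93.0, 36.7, 15.7, -85.7, [91.0, 322.0])]
```

```bash
python3 -m jog '[[[0,0,0],[0,0,0],-0.2],[[0,0,0],[0,0,0],-0.2],[[0,0,0],[0,0,0],-0.2],[[0,0,0],[0,0,0],-0.2],[[0,0,0.2],[0,0,0],-0.2],[[0,0,0.6],[0,0,0],-0.2],[[0,0,1],[0,0,0],-0.2],[[0,0,1],[0,0,0],-0.2]]'
python3 -m jog '[[[-0.3,0.5,0.3],[0,0,0],-0.2],[[-0.6,1,0.6],[0,0,0],-0.2],[[-0.6,1,0.6],[0,0,0],-0.2],[[-0.6,1,0.6],[0,0,0],-0.2]]'
python3 - <<'E'
from h import *
i=get_image("top")
for n,z,a,b in(("yellow",36,500,12000),("blue",1,100,3000),("orange",1,100,3000)): print(n,rects(i,n,z,a,b))
i=get_image("wrist");save(i,"w2")
for n,z,a,b in(("yellow",36,500,12000),("blue",1,100,3000),("orange",1,100,3000),("green",28,500,3000),("grey",28,500,3000)): print(n,rects(i,n,z,a,b))
E
```

```text
clock: 6.4
position: [645.8, -250.3, 181.9]
ee_rot: [1.0, 0.02, 0.006, 0.002]
contact_force: [1.1, 0.0, 1.6]
gripper_width: 51.2
grasp_force: 0.0
clock: 6.8
position: [582.1, -146.9, 237.7]
ee_rot: [1.0, 0.021, 0.003, 0.0]
contact_force: [0.6, -0.5, 1.2]
gripper_width: 51.2
grasp_force: 0.0
yellow [(634.9, -86.0, 98.4, 30.7, -89.9, [312.0, 169.0])]
blue [(559.3, -95.3, 37.3, 30.5, -0.2, [316.0, 195.0])]
orange [(555.5, 116.8, 24.8, 9.2, 1.1, [246.0, 195.0])]
yellow [(636.2, -92.9, 216.3, 32.6, -87.9, [226.0, 138.0])]
blue [(553.7, -94.0, 31.9, 29.4, -87.7, [230.0, 202.0])]
orange [(549.0, 109.1, 34.3, 31.8, 1.9, [78.0, 199.0])]
green [(437.0, -100.2, 53.0, 28.6, -24.6, [233.0, 292.0]), (443.0, -202.0, 52.6, 28.2, 22.1, [309.0, 291.0])]
grey [(441.3, -307.6, 33.7, 27.5, -21.6, [389.0, 294.0]), (444.1, 11.2, 51.3, 27.7, 5.2, [148.0, 284.0]), (441.5, 209.5, 51.6, 27.7, 27.2, [11.0, 277.0]), (589.1, -490.2, 63.9, 42.2, 18.0, [547.0, 192.0]), (644.7, -308.3, 107.2, 10.6, 2.2, [415.0, 138.0])]
```

View pics/w2.png

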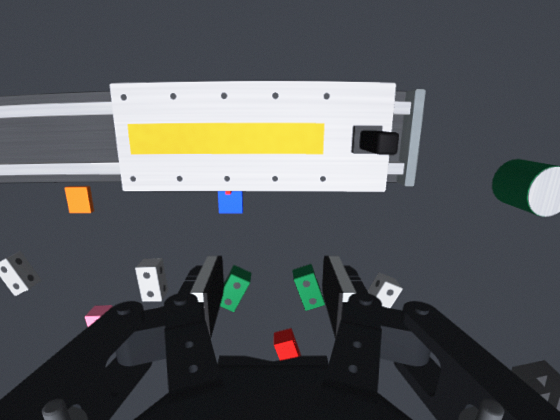

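The strip is now at (636.2,-92.9) and the red pointer at (229,192) sits over the blue tag at (230,202). I'll confirm the detent numerically.

```bash
python3 - <<'E'
import cv2,numpy as np
f=cv2.imread("pics/w2.png");H,S,V=cv2.split(cv2.cvtColor(f,cv2.COLOR_BGR2HSV))
r=((H<6)|(H>174))&(S>150)&(V>90);r[:185]=0;r[215:]=0;b=(H>100)&(H<125)&(S>150)&(V>90)
for n,m in(("r",r),("b",b)):
    for y in range(188,214,2):
        x=np.where(m[y])[0]
        if len(x):print(n,y,x.min(),x.max(),x.mean().round(1))
E
```

```text
r 192 226 230 228.0
b 192 218 242 230.8
b 194 218 242 230.8
b 196 218 242 230.0
b 198 218 242 230.0
b 200 218 242 230.0
b 202 218 242 230.0
b 204 218 242 230.0
b 206 218 242 230.0
b 208 218 242 230.0
b 210 219 242 230.5
b 212 219 242 230.5
```

The carrier sits in the loading detent: 83.7 mm travelled, 83.0 needed. Next is grey A, at about (433,-306) with long axis -21.7°.

```bash
python3 -m jog '[[[-0.37,-0.4,0],[0,0,-0.07],-0.2],[[-0.745,-0.795,-0.3],[0,0,-0.14],-0.2],[[-0.745,-0.795,-0.5],[0,0,-0.2],-0.2],[[-0.745,-0.795,-0.5],[0,0,-0.2],-0.2]]' >/dev/null
python3 -m jog '[[[-0.37,-0.4,-0.3],[0,0,0],-0.2],[[-0.745,-0.795,-0.6],[0,0,0],-0.2],[[-0.745,-0.795,-0.95],[0,0,0],-0.2],[[-0.745,-0.795,-0.95],[0,0,0],-0.2],[[-0.745,-0.795,-0.95],[0,0,0],-0.2],[[-0.745,-0.795,-0.95],[0,0,0],-0.2]]'
python3 - <<'E'
from h import *
st();i=get_image("wrist");save(i,"w3")
s=read_state();print(proj(i,[s['position'],[*s['position'][:2],28],[433,-306,28]]))
print(rects(i,"grey",28,500,3000))
i=get_image("top");print(rects(i,"grey",28,500,3000),rects(i,"green",28,500,3000))
E
```

```text
clock: 7.9
position: [435.9, -308.4, 90.9]
ee_rot: [0.982, -0.188, 0.002, 0.001]
contact_force: [0.9, 0.0, 1.2]
gripper_width: 51.4
grasp_force: 0.0
7.9 [ 435.9 -308.4   90.9] [ 0.982 -0.188  0.002  0.001] F [0.9 0.  1.2] w 51.4 g 0.0
[[271.47491197 269.72887167]
 [271.82077293 228.4723819 ]
 [270.5146303  232.99815884]]
[(432.7, -305.5, 50.2, 27.3, -21.6, [270.0, 232.0])]
[(-96.4, 842.7, 87.9, 24.8, 0.9, [6.0, 404.0]), (341.8, -1.9, 49.0, 23.7, -60.0, [286.0, 267.0]), (361.6, 93.3, 46.9, 22.6, 5.1, [252.0, 258.0]), (424.4, -301.5, 34.7, 28.0, -21.8, [387.0, 239.0]), (442.4, 12.3, 52.6, 28.7, 7.9, [280.0, 232.0]), (441.1, 210.7, 51.0, 28.0, 27.1, [213.0, 232.0]), (451.9, 288.7, 51.7, 27.3, 2.4, [188.0, 229.0]), (546.1, -610.3, 155.1, 10.0, 29.0, [487.0, 199.0]), (623.3, 285.2, 103.2, 6.2, 2.6, [191.0, 172.0]), (644.6, -307.9, 105.9, 9.9, 2.5, [387.0, 166.0])] [(434.7, -99.9, 52.8, 28.7, -26.4, [318.0, 235.0])]
```

View pics/w3.png

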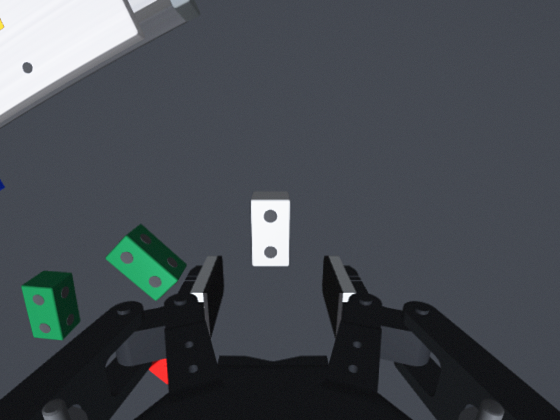

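The wrist view shows grey A centred between the fingers at (270,232). That puts it at (432.7,-305.5), so I need a 3 mm correction and then the grasp.

```bash
python3 -m jog '[[[-0.032,0.029,-0.4],[0,0,0],-0.2],[[-0.032,0.029,-0.7],[0,0,0],-0.2],[[-0.032,0.029,-0.88],[0,0,0],-0.2],[[-0.032,0.029,-0.88],[0,0,0],-0.2],[[-0.032,0.029,-0.88],[0,0,0],1],[[-0.032,0.029,-0.88],[0,0,0],1],[[-0.032,0.029,-0.88],[0,0,0],1],[[-0.032,0.029,-0.88],[0,0,0],1],[[-0.032,0.029,-0.88],[0,0,0],1],[[-0.032,0.029,-0.88],[0,0,0],1],[[-0.032,0.029,-0.88],[0,0,0],1],[[-0.032,0.029,-0.88],[0,0,0],1]]'
python3 -m jog '[[[0,0,0.3],[0,0,0],1],[[0,0,0.7],[0,0,0],1],[[0,0,1],[0,0,0],1],[[0,0,1],[0,0,0],1],[[0,0,1],[0,0,0],1]]'
python3 - <<'E'
from h import *
i=get_image("wrist");print(rects(i,"grey",128-3,300,3000))
E
```

```text
clock: 9.2
position: [431.7, -305.3, 3.2]
ee_rot: [0.982, -0.189, 0.002, 0.0]
contact_force: [0.5, 2.1, 6.6]
gripper_width: 26.8
grasp_force: 60.8
clock: 9.7
position: [429.5, -304.7, 101.5]
ee_rot: [0.982, -0.189, 0.0, -0.0]
contact_force: [0.1, -0.9, -2.9]
gripper_width: 26.8
grasp_force: 60.1
[(429.7, -305.1, 51.4, 27.6, -21.7, [272.0, 289.0]), (561.3, -268.2, 68.7, 32.4, -87.9, [56.0, 40.0])]
```

```bash
python3 -m jog '[[[0.2,0.12,0],[0,0,-0.07],1],[[0.45,0.28,0],[0,0,-0.14],1],[[0.7,0.426,0],[0,0,-0.2],1],[[0.7,0.426,0],[0,0,-0.2],1]]' >/dev/null
python3 -m jog '[[[0.25,0.15,0],[0,0,-0.07],1],[[0.5,0.3,0],[0,0,-0.14],1],[[0.7,0.426,0],[0,0,-0.2],1],[[0.7,0.426,0],[0,0,-0.2],1]]' >/dev/null
python3 -m jog '[[[0.25,0.15,0],[0,0,-0.07],1],[[0.5,0.3,0],[0,0,-0.151],1],[[0.7,0.426,-0.25],[0,0,-0.151],1],[[0.7,0.426,-0.25],[0,0,-0.151],1],[[0.7,0.426,-0.25],[0,0,-0.151],1],[[0.7,0.426,-0.25],[0,0,-0.151],1]]'
python3 - <<'E'
from h import *
s=read_state();i=get_image("wrist");save(i,"w4");print(rects(i,"grey",s['position'][2]+25,300,3000),rects(i,"yellow",36,300,12000))
E
```

```text
clock: 11.15
position: [638.8, -177.9, 75.7]
ee_rot: [0.72, -0.694, -0.001, 0.001]
contact_force: [-0.5, -0.7, -2.2]
gripper_width: 26.6
grasp_force: 60.3
[] [(636.3, -89.2, 32.7, 18.7, 2.1, [271.0, 350.0]), (640.4, -196.6, 33.0, 11.2, 3.5, [271.0, 213.0])]
```

View pics/w4.png

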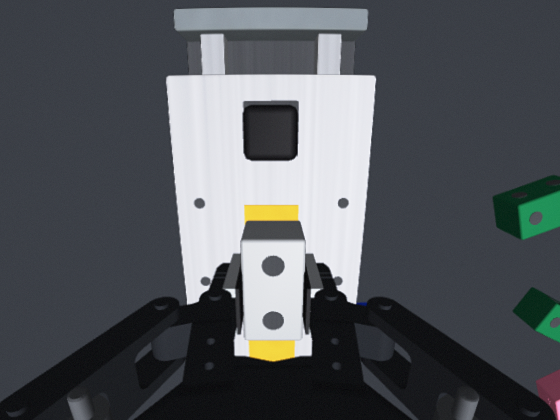

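The grey block is held in line over the strip, with its top face at (273,293). I'll lower and release it.

```bash
python3 -m jog '[[[0.005,0.01,-0.15],[0,0,0],1],[[0.005,0.01,-0.28],[0,0,0],1],[[0.005,0.01,-0.36],[0,0,0],1],[[0.005,0.01,-0.36],[0,0,0],1],[[0.005,0.01,-0.36],[0,0,0],1],[[0.005,0.01,-0.36],[0,0,0],-0.2],[[0.005,0.01,-0.36],[0,0,0],-0.2],[[0.005,0.01,-0.36],[0,0,0],-0.2],[[0.005,0.01,-0.36],[0,0,0],-0.2]]'
python3 -m jog '[[[0,0,0.3],[0,0,0],-0.2],[[0,0,0.7],[0,0,0],-0.2],[[0,0,1],[0,0,0],-0.2],[[0,0,1],[0,0,0],-0.2]]'
python3 - <<'E'
from h import *
i=get_image("wrist");save(i,"w5")
m=masks(i)["grey"];p=proj(i,[[639.5,-177,64]])[0].astype(int);print(p)
print(rects(i,"yellow",36,300,12000));print(rects(i,"grey",28,500,3000))
E
```

```text
clock: 12.1
position: [640.8, -176.3, 40.7]
ee_rot: [0.72, -0.694, 0.0, -0.0]
contact_force: [0.0, -0.7, 0.4]
gripper_width: 51.5
grasp_force: 0.0
clock: 12.5
position: [643.8, -176.8, 146.6]
ee_rot: [0.72, -0.694, 0.005, -0.003]
contact_force: [-0.9, -0.4, -0.1]
gripper_width: 51.4
grasp_force: 0.0
[279 219]
[(635.5, -76.5, 128.9, 32.8, -87.6, [278.0, 302.0])]
[(639.3, -165.4, 58.3, 31.5, -87.7, [278.0, 218.0]), (644.5, -308.7, 108.2, 10.5, 2.1, [280.0, 46.0])]
```

View pics/w5.png

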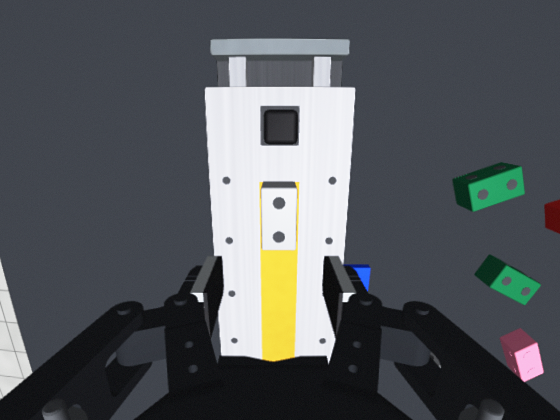

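Grey A is placed: it projects at (279,219) and appears at (278,218). Next is grey B at (443.7,11.3), 5°.

```bash
python3 -m jog '[[[-0.3,0.28,0],[0,0,0.07],-0.2],[[-0.6,0.57,0],[0,0,0.14],-0.2],[[-0.983,0.94,0],[0,0,0.21],-0.2],[[-0.983,0.94,0],[0,0,0.28],-0.2],[[-0.983,0.94,0],[0,0,0.35],-0.2],[[-0.983,0.94,0],[0,0,0.387],-0.2]]' >/dev/null
python3 -m jog '[[[-0.3,0.28,0],[0,0,0.07],-0.2],[[-0.6,0.57,-0.2],[0,0,0.14],-0.2],[[-0.983,0.94,-0.49],[0,0,0.21],-0.2],[[-0.983,0.94,-0.49],[0,0,0.28],-0.2],[[-0.983,0.94,-0.49],[0,0,0.35],-0.2],[[-0.983,0.94,-0.49],[0,0,0.387],-0.2],[[-0.983,0.94,-0.49],[0,0,0.387],-0.2],[[-0.983,0.94,-0.49],[0,0,0.387],-0.2]]'
python3 - <<'E'
from h import *
i=get_image("wrist");print(rects(i,"grey",28,500,3000))
E
```

```text
clock: 13.95
position: [443.5, 11.7, 90.8]
ee_rot: [0.999, 0.042, -0.001, 0.0]
contact_force: [-0.4, -1.2, 0.2]
gripper_width: 51.3
grasp_force: 0.0
[(343.5, -2.7, 48.3, 24.6, -60.3, [280.0, 341.0]), (444.0, 11.8, 50.5, 27.3, 5.1, [272.0, 226.0]), (441.3, 209.3, 51.2, 27.7, 27.2, [13.0, 209.0])]
```

```bash
python3 -m jog '[[[0.005,0,-0.4],[0,0,0],-0.2],[[0.005,0,-0.7],[0,0,0],-0.2],[[0.005,0,-0.88],[0,0,0],-0.2],[[0.005,0,-0.88],[0,0,0],-0.2],[[0.005,0,-0.88],[0,0,0],1],[[0.005,0,-0.88],[0,0,0],1],[[0.005,0,-0.88],[0,0,0],1],[[0.005,0,-0.88],[0,0,0],1],[[0.005,0,-0.88],[0,0,0],1],[[0.005,0,-0.88],[0,0,0],1],[[0.005,0,-0.88],[0,0,0],1]]'
python3 -m jog '[[[0,0,0.3],[0,0,0],1],[[0,0,0.7],[0,0,0],1],[[0,0,1],[0,0,0],1],[[0,0,1],[0,0,0],1]]' >/dev/null
python3 -m jog '[[[0.25,-0.17,0],[0,0,-0.07],1],[[0.5,-0.34,0],[0,0,-0.14],1],[[0.75,-0.5,0],[0,0,-0.21],1],[[0.969,-0.662,0],[0,0,-0.28],1],[[0.969,-0.662,0],[0,0,-0.35],1],[[0.969,-0.662,0],[0,0,-0.386],1]]' >/dev/null
python3 -m jog '[[[0.25,-0.17,0],[0,0,-0.07],1],[[0.5,-0.34,0],[0,0,-0.14],1],[[0.75,-0.5,0],[0,0,-0.21],1],[[0.969,-0.662,-0.15],[0,0,-0.28],1],[[0.969,-0.662,-0.26],[0,0,-0.35],1],[[0.969,-0.662,-0.26],[0,0,-0.386],1],[[0.969,-0.662,-0.26],[0,0,-0.386],1],[[0.969,-0.662,-0.26],[0,0,-0.386],1]]'
python3 - <<'E'
from h import *
s=read_state();i=get_image("wrist");m=masks(i)["grey"]
save(i,"w6");print(rects(i,"grey",s['position'][2]+25,300,3000),rects(i,"grey",64,300,3000))
E
```

```text
clock: 15.1
position: [445.1, 12.1, 4.3]
ee_rot: [0.999, 0.044, 0.001, -0.0]
contact_force: [-0.9, -0.0, 6.6]
gripper_width: 26.8
grasp_force: 60.3
clock: 16.9
position: [637.5, -120.5, 76.1]
ee_rot: [0.722, -0.692, -0.001, 0.001]
contact_force: [-1.2, 0.4, -3.4]
gripper_width: 26.8
grasp_force: 60.0
[] []
```

View pics/w6.png

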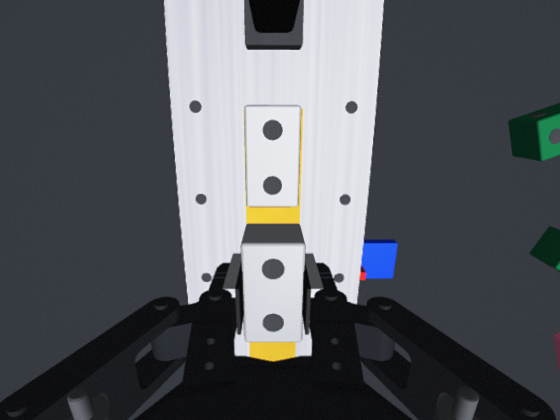

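Grey B is held square with A in place at (272,155). I'll lower and release it, then go to grey C.

```bash
python3 -m jog '[[[0,0,-0.15],[0,0,0],1],[[0,0,-0.28],[0,0,0],1],[[0,0,-0.36],[0,0,0],1],[[0,0,-0.36],[0,0,0],1],[[0,0,-0.36],[0,0,0],1],[[0,0,-0.36],[0,0,0],-0.2],[[0,0,-0.36],[0,0,0],-0.2],[[0,0,-0.36],[0,0,0],-0.2],[[0,0,-0.36],[0,0,0],-0.2]]'
python3 -m jog '[[[0,0,0.3],[0,0,0],-0.2],[[0,0,0.7],[0,0,0],-0.2],[[0,0,1],[0,0,0],-0.2],[[0,0,1],[0,0,0],-0.2]]' >/dev/null
for k in 1 2 3; do python3 -m jog '[[[-0.15,0.25,0],[0,0,0.07],-0.2],[[-0.3,0.5,0],[0,0,0.14],-0.2],[[-0.49,0.826,0],[0,0,0.2],-0.2],[[-0.49,0.826,0],[0,0,0.24],-0.2]]' >/dev/null; done
python3 -m jog '[[[-0.15,0.25,0],[0,0,0.07],-0.2],[[-0.3,0.5,-0.2],[0,0,0.14],-0.2],[[-0.49,0.826,-0.49],[0,0,0.2],-0.2],[[-0.49,0.826,-0.49],[0,0,0.24],-0.2],[[-0.49,0.826,-0.49],[0,0,0.24],-0.2],[[-0.49,0.826,-0.49],[0,0,0.24],-0.2],[[-0.49,0.826,-0.49],[0,0,0.24],-0.2]]'
python3 - <<'E'
from h import *
i=get_image("wrist");print(rects(i,"grey",28,500,3000))
E
```

```text
clock: 17.85
position: [638.5, -120.7, 41.7]
ee_rot: [0.721, -0.693, 0.0, -0.0]
contact_force: [-0.7, -0.3, -0.2]
gripper_width: 50.9
grasp_force: 0.0
clock: 20.15
position: [442.8, 209.6, 92.8]
ee_rot: [0.972, 0.237, 0.001, -0.0]
contact_force: [-0.7, 0.1, 0.4]
gripper_width: 50.9
grasp_force: 0.0
[(342.1, 3.8, 43.9, 19.6, 73.8, [415.0, 410.0]), (441.6, 210.7, 51.6, 27.4, 27.3, [270.0, 226.0]), (452.4, 288.6, 51.6, 27.8, 5.0, [177.0, 164.0]), (657.0, 123.1, 36.7, 13.6, -87.7, [543.0, 10.0]), (588.5, 158.2, 215.3, 13.9, -87.8, [432.0, 67.0])]
```

```bash
python3 -m jog '[[[-0.012,0.011,-0.4],[0,0,0],-0.2],[[-0.012,0.011,-0.7],[0,0,0],-0.2],[[-0.012,0.011,-0.895],[0,0,0],-0.2],[[-0.012,0.011,-0.895],[0,0,0],-0.2],[[-0.012,0.011,-0.895],[0,0,0],1],[[-0.012,0.011,-0.895],[0,0,0],1],[[-0.012,0.011,-0.895],[0,0,0],1],[[-0.012,0.011,-0.895],[0,0,0],1],[[-0.012,0.011,-0.895],[0,0,0],1],[[-0.012,0.011,-0.895],[0,0,0],1],[[-0.012,0.011,-0.895],[0,0,0],1]]'
python3 -m jog '[[[0,0,0.3],[0,0,0],1],[[0,0,0.7],[0,0,0],1],[[0,0,1],[0,0,0],1],[[0,0,1],[0,0,0],1]]' >/dev/null
for k in 1 2; do python3 -m jog '[[[0.16,-0.23,0],[0,0,-0.07],1],[[0.32,-0.46,0],[0,0,-0.14],1],[[0.48,-0.69,0],[0,0,-0.21],1],[[0.645,-0.919,0],[0,0,-0.28],1],[[0.645,-0.919,0],[0,0,-0.32],1]]' >/dev/null; done
python3 -m jog '[[[0.16,-0.23,0],[0,0,-0.07],1],[[0.32,-0.46,0],[0,0,-0.14],1],[[0.48,-0.69,0],[0,0,-0.21],1],[[0.645,-0.919,-0.15],[0,0,-0.28],1],[[0.645,-0.919,-0.28],[0,0,-0.32],1],[[0.645,-0.919,-0.28],[0,0,-0.32],1],[[0.645,-0.919,-0.28],[0,0,-0.32],1],[[0.645,-0.919,-0.28],[0,0,-0.32],1]]'
python3 - <<'E'
from h import *
s=read_state();i=get_image("wrist");v=cv2.cvtColor(i["frame"],cv2.COLOR_RGB2GRAY)
z=s['position'][2]+25
# dark hole centres near image centre column
m=((v<120)[:,262:290]).astype(np.uint8)
n,l,stt,c=cv2.connectedComponentsWithStats(m)
for k in range(1,n):
    if stt[k,4]>60: print(stt[k,:5], (c[k]+[262,0]).round(1), ray(i,[c[k]+[262,0]],z).round(1), ray(i,[c[k]+[262,0]],64).round(1))
E
```

```text
clock: 21.3
position: [441.9, 211.5, 4.2]
ee_rot: [0.971, 0.238, 0.001, -0.001]
contact_force: [0.5, -1.4, 6.5]
gripper_width: 26.9
grasp_force: 60.9
clock: 23.5
position: [634.5, -64.3, 75.1]
ee_rot: [0.722, -0.692, 0.0, -0.0]
contact_force: [-0.7, 0.2, -3.1]
gripper_width: 27.1
grasp_force: 60.1
[  0   0  20  14 248] [271.2   5.9] [[ 639.7 -177.3]] [[ 640.3 -189.1]]
[  0  57  20  22 338] [271.   67.7] [[ 638.9 -157.2]] [[ 639.3 -162.8]]
[  0  95  28   4 111] [275.6  96.5] [[ 636.8 -147.5]] [[ 636.6 -150.1]]
[  0 123  18  20 291] [270.3 132.6] [[ 638.2 -134.6]] [[ 638.4 -133.1]]
[  0 179  18  18 255] [270.4 187.9] [[ 637.3 -113.4]] [[ 637.2 -105.4]]
[  0 223  28  19 532] [275.5 232. ] [[634.4 -94.9]] [[633.5 -81.2]]
[  0 258  22  20 344] [272.7 267.4] [[634.9 -78.7]] [[634.1 -59.9]]
[  1 313  21  18 285] [272.6 321.3] [[633.7 -51.1]] [[632.6 -23.9]]
[   0  358   28   62 1721] [275.5 388.8] [[630.5 -10. ]] [[628.4  29.9]]
```

Measured from the drilled holes, A is at y -176, B at -119.3, and the held C would leave a gap of about 2.4 mm. I'll lower it with +1 mm in y.

```bash
python3 -m jog '[[[0.006,0.01,-0.15],[0,0,0],1],[[0.006,0.01,-0.28],[0,0,0],1],[[0.006,0.01,-0.35],[0,0,0],1],[[0.006,0.01,-0.35],[0,0,0],1],[[0.006,0.01,-0.35],[0,0,0],1],[[0.006,0.01,-0.35],[0,0,0],-0.2],[[0.006,0.01,-0.35],[0,0,0],-0.2],[[0.006,0.01,-0.35],[0,0,0],-0.2],[[0.006,0.01,-0.35],[0,0,0],-0.2]]'
python3 -m jog '[[[0,0,0.3],[0,0,0],-0.2],[[0,0,0.7],[0,0,0],-0.2],[[0,0,1],[0,0,0],-0.2],[[0,0,1],[0,0,0],-0.2]]' >/dev/null
for k in 1 2 3; do python3 -m jog '[[[-0.15,0.27,0],[0,0,0.06],-0.2],[[-0.3,0.54,0],[0,0,0.12],-0.2],[[-0.457,0.88,0],[0,0,0.188],-0.2],[[-0.457,0.88,0],[0,0,0.188],-0.2]]' >/dev/null; done
python3 -m jog '[[[-0.15,0.27,0],[0,0,0.06],-0.2],[[-0.3,0.54,-0.2],[0,0,0.12],-0.2],[[-0.457,0.88,-0.49],[0,0,0.188],-0.2],[[-0.457,0.88,-0.49],[0,0,0.188],-0.2],[[-0.457,0.88,-0.49],[0,0,0.188],-0.2],[[-0.457,0.88,-0.49],[0,0,0.188],-0.2],[[-0.457,0.88,-0.49],[0,0,0.188],-0.2]]'
python3 - <<'E'
from h import *
i=get_image("wrist");print(rects(i,"grey",28,500,3000))
E
```

```text
clock: 24.45
position: [635.2, -63.9, 39.6]
ee_rot: [0.721, -0.693, 0.0, 0.0]
contact_force: [-0.1, -0.4, 0.7]
gripper_width: 51.4
grasp_force: 0.0
clock: 26.75
position: [453.4, 287.5, 91.5]
ee_rot: [1.0, 0.021, 0.001, -0.0]
contact_force: [0.7, -0.3, 0.9]
gripper_width: 51.1
grasp_force: 0.0
[(363.5, 94.8, 48.4, 24.7, 6.1, [494.0, 331.0]), (452.5, 289.0, 51.4, 27.3, 4.9, [270.0, 227.0])]
```

```bash
python3 -m jog '[[[-0.009,0.015,-0.4],[0,0,0.021],-0.2],[[-0.009,0.015,-0.7],[0,0,0.021],-0.2],[[-0.009,0.015,-0.88],[0,0,0.021],-0.2],[[-0.009,0.015,-0.88],[0,0,0.021],-0.2],[[-0.009,0.015,-0.88],[0,0,0.021],1],[[-0.009,0.015,-0.88],[0,0,0.021],1],[[-0.009,0.015,-0.88],[0,0,0.021],1],[[-0.009,0.015,-0.88],[0,0,0.021],1],[[-0.009,0.015,-0.88],[0,0,0.021],1],[[-0.009,0.015,-0.88],[0,0,0.021],1],[[-0.009,0.015,-0.88],[0,0,0.021],1]]'
python3 -m jog '[[[0,0,0.3],[0,0,0],1],[[0,0,0.7],[0,0,0],1],[[0,0,1],[0,0,0],1],[[0,0,1],[0,0,0],1]]' >/dev/null
for k in 1 2; do python3 -m jog '[[[0.15,-0.25,0],[0,0,-0.07],1],[[0.3,-0.5,0],[0,0,-0.14],1],[[0.45,-0.75,0],[0,0,-0.21],1],[[0.602,-0.993,0],[0,0,-0.258],1],[[0.602,-0.993,0],[0,0,-0.258],1]]' >/dev/null; done
python3 -m jog '[[[0.15,-0.25,0],[0,0,-0.07],1],[[0.3,-0.5,0],[0,0,-0.14],1],[[0.45,-0.75,0],[0,0,-0.21],1],[[0.602,-0.993,-0.15],[0,0,-0.258],1],[[0.602,-0.993,-0.27],[0,0,-0.258],1],[[0.602,-0.993,-0.27],[0,0,-0.258],1],[[0.602,-0.993,-0.27],[0,0,-0.258],1],[[0.602,-0.993,-0.27],[0,0,-0.258],1]]'
cat >> h.py <<'E'
def holes(i,zs,c0=262,c1=290):
    v=cv2.cvtColor(i["frame"],cv2.COLOR_RGB2GRAY);n,l,q,c=cv2.connectedComponentsWithStats((v<120)[:,c0:c1].astype(np.uint8))
    for k in range(1,n):
        if 60<q[k,4]<420: p=c[k]+[c0,0];print(q[k,2:5],p.round(1),*[(z,ray(i,[p],z)[0].round(1).tolist()) for z in zs])
E
python3 - <<'E'
from h import *
s=read_state();i=get_image("wrist");holes(i,[s['position'][2]+25,64])
E
```

```text
clock: 27.9
position: [452.4, 290.4, 4.4]
ee_rot: [0.999, 0.045, 0.001, -0.001]
contact_force: [0.2, -1.2, 5.7]
gripper_width: 26.7
grasp_force: 62.2
clock: 30.1
position: [632.0, -7.0, 76.3]
ee_rot: [0.721, -0.692, 0.0, -0.0]
contact_force: [-0.1, 1.1, -2.2]
gripper_width: 27.1
grasp_force: 60.9
[ 18  16 259] [270.1   6.9] (np.float64(101.29316492244466), [637.3, -119.7]) (64, [638.1, -131.8])
[ 18  21 316] [270.1  69.1] (np.float64(101.29316492244466), [636.5, -99.5]) (64, [637.0, -105.1])
[28  4 96] [274.5  97.2] (np.float64(101.29316492244466), [634.5, -89.9]) (64, [634.4, -92.5])
[ 19  19 290] [272.8 130.9] (np.float64(101.29316492244466), [634.6, -77.9]) (64, [634.6, -76.7])
[ 18  18 249] [272.5 185.8] (np.float64(101.29316492244466), [633.9, -56.9]) (64, [633.6, -48.9])
[ 22  19 337] [272.8 266. ] (np.float64(101.29316492244466), [632.3, -22.0]) (64, [631.5, -2.9])
[ 21  17 282] [272.8 320. ] (np.float64(101.29316492244466), [631.1, 5.4]) (64, [630.0, 33.4])
```

```bash
python3 -m jog '[[[0.01,0,-0.15],[0,0,0],1],[[0.01,0,-0.28],[0,0,0],1],[[0.01,0,-0.36],[0,0,0],1],[[0.01,0,-0.36],[0,0,0],1],[[0.01,0,-0.36],[0,0,0],1],[[0.01,0,-0.36],[0,0,0],-0.2],[[0.01,0,-0.36],[0,0,0],-0.2],[[0.01,0,-0.36],[0,0,0],-0.2],[[0.01,0,-0.36],[0,0,0],-0.2]]'
python3 -m jog '[[[0,0,0.3],[0,0,0],-0.2],[[0,0,0.7],[0,0,0],-0.2],[[0,0,1],[0,0,0],-0.2],[[0,0,1],[0,0,0],-0.2]]' >/dev/null
python3 -m jog '[[[-0.2,-0.2,0.2],[0,0,0.07],-0.2],[[-0.5,-0.4,0.5],[0,0,0.14],-0.2],[[-0.9,-0.7,0.9],[0,0,0.21],-0.2],[[-0.9,-0.7,0.9],[0,0,0.28],-0.2],[[-0.9,-0.7,0.9],[0,0,0.35],-0.2],[[-0.9,-0.7,0.9],[0,0,0.42],-0.2],[[-0.9,-0.7,0.9],[0,0,0.48],-0.2],[[-0.9,-0.7,0.9],[0,0,0.48],-0.2],[[-0.9,-0.7,0.9],[0,0,0.48],-0.2],[[-0.9,-0.7,0.9],[0,0,0.48],-0.2]]'
python3 - <<'E'
from h import *
i=get_image("wrist");save(i,"w7")
print(rects(i,"green",28,500,3000))
E
```

```text
clock: 31.05
position: [633.2, -8.3, 39.6]
ee_rot: [0.721, -0.693, 0.0, 0.0]
contact_force: [0.2, -0.3, -0.4]
gripper_width: 51.1
grasp_force: 0.0
clock: 32.45
position: [543.0, -78.2, 229.5]
ee_rot: [0.965, -0.261, -0.0, 0.0]
contact_force: [-0.6, 0.3, 0.2]
gripper_width: 51.4
grasp_force: 0.0
[(405.4, -111.2, 28.2, 22.6, -21.2, [352.0, 263.0]), (442.7, -201.5, 52.3, 28.2, 22.2, [404.0, 207.0])]
```

View pics/w7.png

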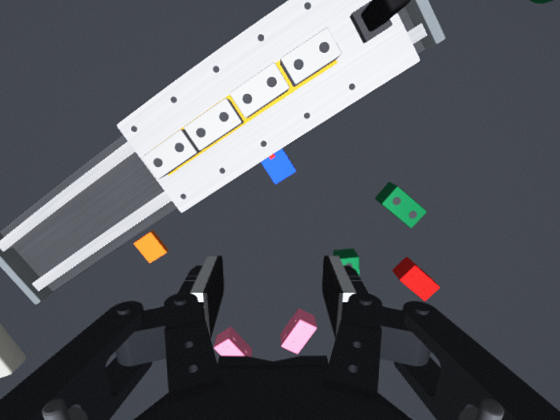

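All four greys lie in line along the strip, from (170,158) to (311,55). G2 is visible at (404,207); G1 at (345,262) is half hidden and looks moved. I'll take G2 first.

```bash
python3 -m jog '[[[-0.25,-0.3,-0.2],[0,0,0.07],-0.2],[[-0.5,-0.617,-0.4],[0,0,0.14],-0.2],[[-0.5,-0.617,-0.692],[0,0,0.21],-0.2],[[-0.5,-0.617,-0.692],[0,0,0.22],-0.2]]' >/dev/null
python3 -m jog '[[[-0.25,-0.3,-0.2],[0,0,0.07],-0.2],[[-0.5,-0.617,-0.4],[0,0,0.14],-0.2],[[-0.5,-0.617,-0.692],[0,0,0.217],-0.2],[[-0.5,-0.617,-0.692],[0,0,0.217],-0.2],[[-0.5,-0.617,-0.692],[0,0,0.217],-0.2],[[-0.5,-0.617,-0.692],[0,0,0.217],-0.2]]'
python3 - <<'E'
from h import *
i=get_image("wrist");print(rects(i,"green",28,500,3000))
i=get_image("top");print(rects(i,"green",28,500,3000),rects(i,"yellow",36,100,12000));holes(i,[64],10,550)
E
```

```text
clock: 33.5
position: [445.3, -201.3, 93.2]
ee_rot: [0.981, 0.192, 0.002, 0.001]
contact_force: [-0.0, -0.7, 0.6]
gripper_width: 51.5
grasp_force: 0.0
[(394.8, -104.1, 52.3, 27.4, -24.6, [127.0, 238.0]), (442.5, -202.0, 52.0, 27.7, 22.1, [271.0, 229.0])]
[(400.7, -118.8, 35.1, 14.3, 4.9, [324.0, 246.0]), (578.1, -446.5, 46.3, 24.5, 43.6, [433.0, 187.0])] [(546.1, 102.5, 30.1, 23.9, 1.0, [250.0, 197.0]), (621.0, -35.3, 44.8, 3.1, -89.9, [296.0, 173.0]), (638.2, -144.2, 113.5, 30.8, -89.8, [333.0, 170.0])]
[ 13  14 138] [369.  163.7] (64, [641.5, -247.1])
[  8  18 120] [381.4 166.9] (64, [632.0, -283.0])
[ 15  11 116] [139.2 192.9] (64, [553.0, 429.7])
[ 17  20 197] [113.9 270.5] (64, [324.3, 493.1])
```

G1 was indeed knocked, to (394.8,-104.1). I'll pick G2 and carry it to the -55 joint.

```bash
python3 -m jog '[[[-0.028,-0.007,-0.4],[0,0,0],-0.2],[[-0.028,-0.007,-0.7],[0,0,0],-0.2],[[-0.028,-0.007,-0.895],[0,0,0],-0.2],[[-0.028,-0.007,-0.895],[0,0,0],-0.2],[[-0.028,-0.007,-0.895],[0,0,0],1],[[-0.028,-0.007,-0.895],[0,0,0],1],[[-0.028,-0.007,-0.895],[0,0,0],1],[[-0.028,-0.007,-0.895],[0,0,0],1],[[-0.028,-0.007,-0.895],[0,0,0],1],[[-0.028,-0.007,-0.895],[0,0,0],1],[[-0.028,-0.007,-0.895],[0,0,0],1]]'
python3 -m jog '[[[0,0,0.3],[0,0,0],1],[[0,0,0.7],[0,0,0],1],[[0,0,1],[0,0,0],1],[[0,0,1],[0,0,0],1]]' >/dev/null
python3 -m jog '[[[0.2,0.06,0],[0,0,-0.07],1],[[0.4,0.12,0],[0,0,-0.14],1],[[0.6,0.18,0],[0,0,-0.21],1],[[0.8,0.24,0],[0,0,-0.28],1],[[0.979,0.27,0],[0,0,-0.35],1],[[0.979,0.27,0],[0,0,-0.42],1],[[0.979,0.27,0],[0,0,-0.4585],1]]' >/dev/null
python3 -m jog '[[[0.2,0.06,0],[0,0,-0.07],1],[[0.4,0.12,0],[0,0,-0.14],1],[[0.6,0.18,0],[0,0,-0.21],1],[[0.8,0.24,0],[0,0,-0.28],1],[[0.979,0.27,0],[0,0,-0.35],1],[[0.979,0.27,0],[0,0,-0.42],1],[[0.979,0.27,0],[0,0,-0.4585],1],[[0.979,0.27,0],[0,0,-0.4585],1],[[0.979,0.27,0],[0,0,-0.4585],1]]'
python3 - <<'E'
from h import *
s=read_state();i=get_image("wrist");save(i,"w8");z=s['position'][2]+25;print(rects(i,"green",z,500,3000))
E
```

```text
clock: 34.7
position: [441.7, -202.3, 3.5]
ee_rot: [0.981, 0.193, 0.002, 0.001]
contact_force: [0.2, 2.3, 6.8]
gripper_width: 27.0
grasp_force: 60.6
clock: 36.7
position: [634.9, -148.2, 100.3]
ee_rot: [0.721, -0.693, -0.001, 0.001]
contact_force: [0.1, 0.4, -2.6]
gripper_width: 26.9
grasp_force: 60.4
[(634.9, -150.4, 50.7, 27.2, -87.8, [273.0, 288.0])]
```

View pics/w8.png

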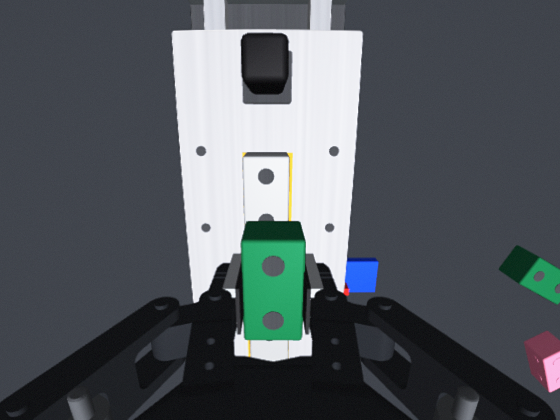

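The green block is held square over the course. I'll correct (+3.4,+2) and lower it.

```bash
python3 -m jog '[[[0.034,0.02,-0.1],[0,0,0],1],[[0.034,0.02,-0.22],[0,0,0],1],[[0.034,0.02,-0.32],[0,0,0],1],[[0.034,0.02,-0.325],[0,0,0],1],[[0.034,0.02,-0.325],[0,0,0],1],[[0.034,0.02,-0.325],[0,0,0],-0.2],[[0.034,0.02,-0.325],[0,0,0],-0.2],[[0.034,0.02,-0.325],[0,0,0],-0.2],[[0.034,0.02,-0.325],[0,0,0],-0.2]]'
python3 -m jog '[[[0,0,0.3],[0,0,0],-0.2],[[0,0,0.7],[0,0,0],-0.2],[[0,0,1],[0,0,0],-0.2],[[0,0,1],[0,0,0],-0.2],[[0,0,1],[0,0,0],-0.2]]'
python3 - <<'E'
from h import *
i=get_image("wrist");print(rects(i,"green",92,500,3000));print(rects(i,"yellow",36,100,9000));holes(i,[64],265,295);i=get_image("top");print(rects(i,"green",28,500,3000))
E
```

```text
clock: 37.65
position: [639.8, -146.4, 70.0]
ee_rot: [0.721, -0.693, 0.0, -0.0]
contact_force: [-0.8, 0.1, 0.2]
gripper_width: 51.3
grasp_force: 0.0
clock: 38.15
position: [639.7, -146.2, 170.5]
ee_rot: [0.721, -0.693, 0.001, -0.001]
contact_force: [0.1, 0.3, -0.5]
gripper_width: 51.3
grasp_force: 0.0
[(450.6, -130.7, 40.8, 21.7, -24.9, [500.0, 247.0]), (638.6, -147.7, 51.1, 26.7, -88.1, [274.0, 218.0])]
[(649.1, -32.8, 94.4, 2.3, -87.8, [260.0, 303.0])]
[ 30   6 180] [279.5   2.5] (64, [640.8, -304.7])
[11 10 86] [273.8 158.5] (64, [640.5, -190.7])
[ 27   8 187] [277.9 185.1] (64, [636.2, -168.8])
[ 13  13 134] [274.  203.1] (64, [638.8, -153.0])
[ 13  12 122] [273.8 237.6] (64, [637.7, -121.5])
[10  8 68] [273.6 254.4] (64, [637.2, -105.3])
[ 25   6 102] [277.2 268.4] (64, [633.4, -91.4])
[10  8 61] [275.1 282.5] (64, [634.7, -76.8])
[(393.0, -102.9, 53.9, 28.7, -24.7, [319.0, 249.0]), (652.6, -142.5, 30.5, 24.9, -89.8, [332.0, 163.0])]
```

G2 is laid at (638.6,-147.7). Now G1.

```bash
for k in 1 2; do python3 -m jog '[[[-0.25,0.04,0],[0,0,0.06],-0.2],[[-0.5,0.09,0],[0,0,0.12],-0.2],[[-0.816,0.14,0],[0,0,0.176],-0.2],[[-0.816,0.14,0],[0,0,0.176],-0.2]]' >/dev/null; done
python3 -m jog '[[[-0.25,0.04,-0.2],[0,0,0.06],-0.2],[[-0.5,0.09,-0.5],[0,0,0.12],-0.2],[[-0.816,0.14,-0.795],[0,0,0.176],-0.2],[[-0.816,0.14,-0.795],[0,0,0.176],-0.2],[[-0.816,0.14,-0.795],[0,0,0.176],-0.2],[[-0.816,0.14,-0.795],[0,0,0.176],-0.2]]'
python3 - <<'E'
from h import *
i=get_image("wrist");print(rects(i,"green",28,500,3000))
E
```

```text
clock: 39.65
position: [396.7, -104.2, 90.4]
ee_rot: [0.977, -0.212, 0.001, -0.0]
contact_force: [0.7, -0.4, 0.5]
gripper_width: 51.1
grasp_force: 0.0
[(396.4, -104.9, 56.4, 27.7, -24.4, [273.0, 227.0])]
```

```bash
python3 -m jog '[[[-0.012,-0.003,-0.4],[0,0,0],-0.2],[[-0.012,-0.003,-0.7],[0,0,0],-0.2],[[-0.012,-0.003,-0.875],[0,0,0],-0.2],[[-0.012,-0.003,-0.875],[0,0,0],-0.2],[[-0.012,-0.003,-0.875],[0,0,0],1],[[-0.012,-0.003,-0.875],[0,0,0],1],[[-0.012,-0.003,-0.875],[0,0,0],1],[[-0.012,-0.003,-0.875],[0,0,0],1],[[-0.012,-0.003,-0.875],[0,0,0],1],[[-0.012,-0.003,-0.875],[0,0,0],1],[[-0.012,-0.003,-0.875],[0,0,0],1]]'
python3 -m jog '[[[0,0,0.3],[0,0,0],1],[[0,0,0.7],[0,0,0],1],[[0,0,1],[0,0,0],1],[[0,0,1],[0,0,0],1]]' >/dev/null
for k in 1 2; do python3 -m jog '[[[0.25,0.07,0],[0,0,-0.06],1],[[0.5,0.14,0],[0,0,-0.12],1],[[0.795,0.223,0],[0,0,-0.176],1],[[0.795,0.223,0],[0,0,-0.176],1]]' >/dev/null; done
python3 -m jog '[[[0.25,0.07,0],[0,0,-0.06],1],[[0.5,0.14,0],[0,0,-0.12],1],[[0.795,0.223,0],[0,0,-0.176],1],[[0.795,0.223,0],[0,0,-0.176],1],[[0.795,0.223,0],[0,0,-0.176],1],[[0.795,0.223,0],[0,0,-0.176],1]]'
python3 - <<'E'
from h import *
s=read_state();i=get_image("wrist");z=s['position'][2]+25;print(rects(i,"green",z,500,3000));print(rects(i,"green",92,500,3000))
E
```

```text
clock: 40.8
position: [394.8, -104.4, 3.6]
ee_rot: [0.977, -0.211, 0.002, -0.0]
contact_force: [0.5, 0.4, 7.6]
gripper_width: 26.6
grasp_force: 60.3
clock: 42.6
position: [629.9, -38.1, 101.1]
ee_rot: [0.721, -0.693, -0.001, 0.001]
contact_force: [-0.6, -0.2, -2.5]
gripper_width: 27.2
grasp_force: 60.4
[(629.7, -38.5, 50.7, 27.2, -87.9, [273.0, 291.0]), (637.3, -135.9, 34.1, 20.8, -88.0, [262.0, 46.0])]
[(628.7, -16.7, 65.5, 35.1, -87.9, [273.0, 291.0]), (638.5, -142.6, 44.1, 26.9, -88.0, [262.0, 46.0])]
```

Correct by (+4.3,+1), lower, release, and check.

```bash
python3 -m jog '[[[0.043,0.01,-0.1],[0,0,0],1],[[0.043,0.01,-0.22],[0,0,0],1],[[0.043,0.01,-0.32],[0,0,0],1],[[0.043,0.01,-0.33],[0,0,0],1],[[0.043,0.01,-0.33],[0,0,0],1],[[0.043,0.01,-0.33],[0,0,0],-0.2],[[0.043,0.01,-0.33],[0,0,0],-0.2],[[0.043,0.01,-0.33],[0,0,0],-0.2],[[0.043,0.01,-0.33],[0,0,0],-0.2]]'
python3 -m jog '[[[0,0,0.3],[0,0,0],-0.2],[[0,0,0.7],[0,0,0],-0.2],[[0,0,1],[0,0,0],-0.2],[[0,0,1],[0,0,0],-0.2],[[0,0,1],[0,0,0],-0.2]]'
python3 -m jog '[[[0,-0.3,0.3],[0,0,0],-0.2],[[-0.4,-0.6,0.7],[0,0,0.06],-0.2],[[-0.8,-0.9,0.7],[0,0,0.13],-0.2],[[-0.8,-0.9,0.7],[0,0,0.2],-0.2],[[-0.8,-0.9,0.7],[0,0,0.27],-0.2],[[-0.8,-0.9,0.7],[0,0,0.34],-0.2],[[-0.8,-0.9,0.7],[0,0,0.41],-0.2],[[-0.8,-0.9,0.7],[0,0,0.48],-0.2],[[-0.8,-0.9,0.7],[0,0,0.55],-0.2],[[-0.8,-0.9,0.7],[0,0,0.62],-0.2],[[-0.8,-0.9,0.7],[0,0,0.69],-0.2],[[-0.8,-0.9,0.7],[0,0,0.75],-0.2],[[-0.8,-0.9,0.7],[0,0,0.75],-0.2],[[-0.8,-0.9,0.7],[0,0,0.75],-0.2]]'
python3 - <<'E'
from h import *
i=get_image("wrist");save(i,"w9");print(rects(i,"green",92,500,3000));print(rects(i,"yellow",36,50,9000))
v=cv2.cvtColor(i["frame"],cv2.COLOR_RGB2GRAY)
for p in proj(i,[[639.7,-177,64],[637.2,-119.5,64],[634.5,-63,64],[632.7,-8.5,64],[642.1,-247.8,108]]): print(p.round())
E
```

```text
clock: 43.55
position: [636.5, -36.7, 70.0]
ee_rot: [0.721, -0.693, 0.0, -0.0]
contact_force: [-0.3, -0.4, -0.9]
gripper_width: 51.1
grasp_force: 0.0
clock: 44.05
position: [636.4, -36.6, 170.5]
ee_rot: [0.721, -0.693, 0.0, -0.001]
contact_force: [-0.6, 0.8, 0.1]
gripper_width: 51.4
grasp_force: 0.0
clock: 45.45
position: [555.8, -126.7, 238.3]
ee_rot: [1.0, 0.018, -0.001, -0.0]
contact_force: [-0.4, -0.7, -0.5]
gripper_width: 51.5
grasp_force: 0.0
[(638.7, -146.4, 50.1, 26.3, -87.7, [297.0, 111.0]), (635.3, -36.3, 51.2, 26.6, -88.7, [177.0, 111.0])]
[(557.2, 86.9, 29.9, 24.2, 0.1, [93.0, 181.0]), (637.1, -127.8, 145.4, 31.5, -88.4, [270.0, 119.0])]
[326. 112.]
[268. 112.]
[212. 113.]
[158. 114.]
[415. 112.]
```

View pics/w9.png

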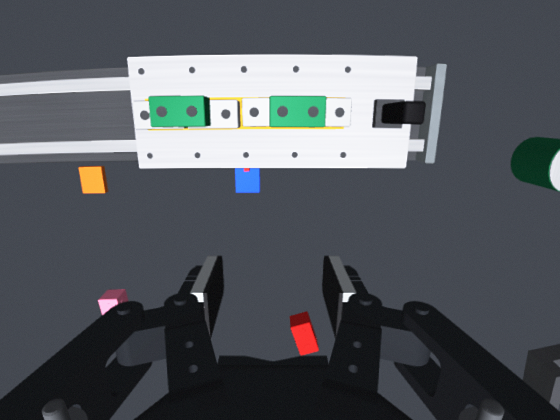

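Everything is laid and the pointer (246,170) is over the blue tag (247,180). There is no third green block. I'll return to the handle at (642,-248).

```bash
for k in 1 2; do python3 -m jog '[[[0.2,-0.3,0],[0,0,0],-0.2],[[0.432,-0.606,0],[0,0,0],-0.2],[[0.432,-0.606,0],[0,0,0],-0.2],[[0.432,-0.606,0],[0,0,0],-0.2]]'; done
python3 - <<'E'
from h import *
i=get_image("wrist");print(proj(i,[[642.1,-247.8,108]]))
v=cv2.cvtColor(i["frame"],cv2.COLOR_RGB2GRAY)[150:260,200:350];n,l,q,c=cv2.connectedComponentsWithStats((v<45).astype(np.uint8))
for k in range(1,n):
    if q[k,4]>80: print(q[k],c[k]+[200,150])
E
```

```text
clock: 45.9
position: [599.2, -187.8, 238.3]
ee_rot: [1.0, 0.018, -0.001, -0.0]
contact_force: [-0.4, 0.1, -0.3]
gripper_width: 51.2
grasp_force: 0.0
clock: 46.3
position: [642.1, -247.5, 238.6]
ee_rot: [1.0, 0.019, -0.001, -0.0]
contact_force: [-0.8, 0.2, 0.3]
gripper_width: 51.3
grasp_force: 0.0
[[272.84609566 202.91170359]]
[ 63  31  21  30 328] [273.37804878 190.83231707]
```

```bash
python3 -m jog '[[[0,0,-0.4],[0,0,0],-0.2],[[0,0,-0.8],[0,0,0],-0.2],[[0,0,-1],[0,0,0],-0.2],[[0,0,-1],[0,0,0],-0.2]]' >/dev/null
python3 -m jog '[[[0,0,-0.2],[0,0,0],-0.2],[[0,0,-0.4],[0,0,0],-0.2],[[0,0,-0.63],[0,0,0],-0.2],[[0,0,-0.63],[0,0,0],-0.2],[[0,0,-0.63],[0,0,0],0.1],[[0,0,-0.63],[0,0,0],0.2],[[0,0,-0.63],[0,0,0],0.3],[[0,0,-0.63],[0,0,0],0.4],[[0,0,-0.63],[0,0,0],0.5],[[0,0,-0.63],[0,0,0],0.6],[[0,0,-0.63],[0,0,0],0.7],[[0,0,-0.63],[0,0,0],0.8],[[0,0,-0.63],[0,0,0],1],[[0,0,-0.63],[0,0,0],1],[[0,0,-0.63],[0,0,0],1]]'
python3 - <<'E'
from h import *
st();i=get_image("top");print(rects(i,"green",92,300,1700))
E
```

```text
clock: 48.25
position: [642.8, -247.9, 77.1]
ee_rot: [1.0, 0.019, 0.0, 0.0]
contact_force: [-1.6, 0.1, 5.6]
gripper_width: 18.9
grasp_force: 59.6
48.2 [ 642.8 -247.9   77.1] [1.    0.019 0.    0.   ] F [-1.6  0.1  5.6] w 18.9 g 59.6
[(559.5, -422.9, 31.8, 14.8, 43.7, [433.0, 189.0]), (634.0, -25.8, 26.5, 25.7, 0.1, [293.0, 164.0])]
```

```bash
python3 -m jog '[[[0,0.01,0],[0,0,0],1],[[-0.001,0.03,0],[0,0,0],1],[[-0.002,0.06,0],[0,0,0],1],[[-0.004,0.1,0],[0,0,0],1],[[-0.005,0.14,0],[0,0,0],1],[[-0.007,0.18,0],[0,0,0],1],[[-0.008,0.22,0],[0,0,0],1],[[-0.01,0.26,0],[0,0,0],1],[[-0.011,0.3,0],[0,0,0],1],[[-0.013,0.34,0],[0,0,0],1],[[-0.014,0.38,0],[0,0,0],1],[[-0.016,0.42,0],[0,0,0],1],[[-0.017,0.46,0],[0,0,0],1],[[-0.019,0.5,0],[0,0,0],1],[[-0.02,0.54,0],[0,0,0],1],[[-0.021,0.57,0],[0,0,0],1],[[-0.022,0.59,0],[0,0,0],1],[[-0.022,0.6,0],[0,0,0],1],[[-0.022,0.6,0],[0,0,0],1]]'
python3 - <<'E'
from h import *
i=get_image("top");print(rects(i,"green",92,300,1700),rects(i,"yellow",36,100,12000))
E
```

```text
clock: 50.2
position: [640.6, -188.1, 77.1]
ee_rot: [1.0, 0.019, 0.0, 0.0]
contact_force: [-1.9, 0.2, 6.3]
gripper_width: 18.9
grasp_force: 60.6
[(557.3, -426.4, 23.8, 12.6, 43.7, [435.0, 190.0]), (631.0, 39.9, 26.6, 14.3, 0.6, [270.0, 164.0]), (632.7, -100.0, 29.6, 20.0, -0.4, [320.0, 163.0])] [(544.8, 102.5, 27.4, 23.9, 1.0, [250.0, 198.0])]
```

```bash
python3 -m jog '[[[0,0.01,0],[0,0,0],1],[[-0.001,0.03,0],[0,0,0],1],[[-0.002,0.06,0],[0,0,0],1],[[-0.004,0.1,0],[0,0,0],1],[[-0.005,0.14,0],[0,0,0],1],[[-0.007,0.18,0],[0,0,0],1],[[-0.008,0.22,0],[0,0,0],1],[[-0.01,0.26,0],[0,0,0],1],[[-0.011,0.3,0],[0,0,0],1],[[-0.013,0.34,0],[0,0,0],1],[[-0.014,0.38,0],[0,0,0],1],[[-0.016,0.42,0],[0,0,0],1],[[-0.017,0.46,0],[0,0,0],1],[[-0.019,0.5,0],[0,0,0],1],[[-0.02,0.54,0],[0,0,0],1],[[-0.022,0.58,0],[0,0,0],1],[[-0.023,0.62,0],[0,0,0],1],[[-0.025,0.66,0],[0,0,0],1],[[-0.026,0.7,0],[0,0,0],1]]'
python3 -m jog '[[[-0.001,0.04,0],[0,0,0],1],[[-0.003,0.08,0],[0,0,0],1],[[-0.004,0.12,0],[0,0,0],1],[[-0.006,0.16,0],[0,0,0],1],[[-0.007,0.2,0],[0,0,0],1],[[-0.009,0.24,0],[0,0,0],1],[[-0.01,0.28,0],[0,0,0],1],[[-0.012,0.32,0],[0,0,0],1],[[-0.013,0.36,0],[0,0,0],1],[[-0.015,0.4,0],[0,0,0],1],[[-0.016,0.44,0],[0,0,0],1],[[-0.018,0.48,0],[0,0,0],1],[[-0.019,0.52,0],[0,0,0],1],[[-0.021,0.56,0],[0,0,0],1],[[-0.022,0.59,0],[0,0,0],1],[[-0.023,0.61,0],[0,0,0],1],[[-0.024,0.63,0],[0,0,0],1],[[-0.025,0.65,0],[0,0,0],1],[[-0.026,0.67,0],[0,0,0],1],[[-0.026,0.69,0],[0,0,0],1]]'
python3 -m jog '[[[0,0.01,0],[0,0,0],1],[[0,0.01,0],[0,0,0],1],[[0,0.01,0],[0,0,0],1]]'
python3 - <<'E'
from h import *
i=get_image("wrist");print(rects(i,"green",92,300,1700),rects(i,"orange",1,100,3000))
E
```

```text
clock: 52.15
position: [637.8, -118.4, 77.1]
ee_rot: [1.0, 0.019, 0.0, 0.0]
contact_force: [-1.9, -1.4, 5.7]
gripper_width: 19.4
grasp_force: 60.6
clock: 54.15
position: [635.3, -51.2, 77.1]
ee_rot: [1.0, 0.019, 0.0, 0.001]
contact_force: [-2.4, -2.4, 6.8]
gripper_width: 19.2
grasp_force: 60.7
clock: 54.45
position: [635.2, -47.8, 77.1]
ee_rot: [1.0, 0.019, 0.0, 0.0]
contact_force: [-3.7, -0.5, 8.1]
gripper_width: 19.5
grasp_force: 60.8
[(632.4, 52.2, 51.7, 27.7, -88.1, [69.0, 278.0])] [(535.9, 108.8, 31.8, 15.4, -88.2, [89.0, 323.0])]
```

Travelled 200.2 mm. Release, lift clear and look.

```bash
python3 -m jog '[[[0,0,0],[0,0,0],0.6],[[0,0,0],[0,0,0],0.3],[[0,0,0],[0,0,0],0],[[0,0,0],[0,0,0],-0.2],[[0,0,0],[0,0,0],-0.2],[[0,0,0.2],[0,0,0],-0.2],[[0,0,0.5],[0,0,0],-0.2],[[0,0,1],[0,0,0],-0.2],[[0,0,1],[0,0,0],-0.2]]'
python3 -m jog '[[[-0.2,0.3,0.3],[0,0,0],-0.2],[[-0.6,0.7,0.6],[0,0,0],-0.2],[[-0.8,1,0.7],[0,0,0],-0.2],[[-0.8,1,0.7],[0,0,0],-0.2],[[-0.8,1,0.7],[0,0,0],-0.2],[[-0.8,1,0.7],[0,0,0],-0.2]]'
python3 - <<'E'
from h import *
i=get_image("wrist");save(i,"w10");print(rects(i,"green",92,500,3000));print(rects(i,"yellow",36,50,9000));print(rects(i,"orange",1,100,3000))
S=np.array([636.2,-92.9])+200*np.array([-0.037,.9993])
d=np.array([-0.037,.9993])
for u,z in((-84,64),(-27,64),(30,64),(85,64),(-155,108)): print(u,proj(i,[[*(S+u*d),z]]).round()[0])
E
```

```text
clock: 55.4
position: [639.7, -48.0, 184.4]
ee_rot: [1.0, 0.02, 0.008, 0.0]
contact_force: [0.7, -0.2, 1.1]
gripper_width: 51.4
grasp_force: 0.0
clock: 56.0
position: [555.3, 51.7, 245.7]
ee_rot: [1.0, 0.019, -0.0, 0.0]
contact_force: [0.6, 0.1, -0.2]
gripper_width: 51.3
grasp_force: 0.0
[(631.0, 53.6, 50.3, 26.4, -87.8, [273.0, 118.0]), (627.6, 163.8, 51.9, 26.7, -88.7, [157.0, 118.0])]
[(555.5, 101.2, 26.2, 25.3, -87.9, [231.0, 184.0]), (615.2, 57.5, 116.6, 2.2, -88.1, [270.0, 134.0]), (642.2, 129.4, 34.7, 3.2, -86.6, [206.0, 105.0])]
[]
-84 [303. 119.]
-27 [248. 119.]
30 [193. 119.]
85 [141. 120.]
-155 [387. 120.]
```

View pics/w10.png

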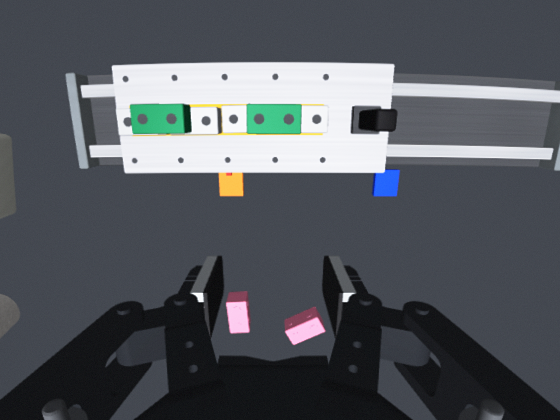

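The wrist view shows the course intact. The greens at (273,118) and (157,118) moved exactly 200 mm, and the pointer (229,173) sits on the orange tag (231,184) as it did at loading. I'm handing in.

```bash
python3 -c "
from bench import *
print(job_done())"
```

```text
the job is handed in; nothing more can be done
None
```

Job handed in: the carrier looks seated in the orange measuring detent (travel 200 mm by the arm and the cameras), with the four grey blocks and both green blocks still in line and over the joints, the robot clear, and the bystanders left alone; the bench gave no pass or fail reading.

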